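# Centre the rice bowl on the wooden lid

### The job

The ceramic rice bowl has been left far off-centre on the round wooden lid that tops the glass container on the cabinet shelf. Nudge it with light taps of the fingertips until it stands upright in the middle of the wooden lid, with an even margin of wood all round; never grip it, lift it or tip it. Leave the container under it, the red-lidded boxes, the spoon and the cup where they are, and finish with the hand clear of everything.

Things in the scene. Friction and masses are not known exactly. Their poses are not given: they have to be found in the camera images.
- bowl: White ceramic rice bowl, blue foot, about 0.22 kg, loose on the wooden lid (friction there about 0.3). Round about z (up); origin at the centre of the foot's underside. Foot 52 mm across, 8 mm high; wall flares from 56 mm across at height 6 mm to 84 at 24 mm and 96 at the rim, 56 mm high; wall 4 mm thick. An upright finger beside it meets the rim. Tips if struck hard.
- lid_top (a point): Centre of the upper face of the round wooden lid; z axis up. The lid is flat, 124 mm across, 14 mm thick, pressed tight on the container; its upper face is 84 mm above the shelf. The bowl's foot stands on this face.
- stand: Round clear glass container, 114 mm across and 70 mm high, with the wooden lid fixed on it (one piece, about 0.9 kg, loose on the shelf). Origin at the centre of its underside, z up.
- box_low: Bystander: rectangular glass meal container with a red clip-on lid, 154 x 109 x 54 mm (x, y, z; 159 x 114 over the clips), standing on the shelf. Origin at the centre of its underside.
- box_high: Bystander: a second container like box_low, stacked on it; its top is 108 mm above the shelf. Origin at the centre of its underside.
- spoon: Bystander: steel spoon 190 mm long, lying flat on the shelf along its x axis, handle to -x. Origin about the middle, on its underside.
- cup: Bystander: small blue ceramic cup, 64 mm across, 50 mm high, standing on the shelf. Origin at the centre of its underside.

How it is judged (in metres and radians):
At the end, for the whole second after the job is handed in: The bowl stands at rest and upright (within 0.06 rad), its foot on the wooden lid and its centre within 8 mm of the lid's centre; the container and every bystander are within 15 mm of where they started (horizontal distance between bowl and lid_top below 0.008 m and z of bowl in the frame of lid_top between -0.004 and 0.004 m and angle between bowl's own z axis and vertical below 0.06 rad and linear speed of bowl below 0.01 m/s and distance of each of stand, box_low, box_high, spoon, cup from where it was at the start of the episode below 0.015 m and angle between stand's own z axis and vertical below 0.05 rad); the robot touches nothing.
It fails at once if the bowl is tipped (more than 0.3 rad) or falls off the lid (angle between bowl's own z axis and vertical above 0.3 rad or z of bowl in the frame of lid_top below -0.01 m).
It fails at once if the bowl is lifted off the lid (more than 10 mm) (z of bowl in the frame of lid_top above 0.01 m).
It fails at once if the bowl is gripped or struck hard (more than 12 N from the fingers or arm) (contact force between any of the fingers, the arm and bowl above 12 N).
It fails at once if the glass container is shoved more than 15 mm (distance of stand from where it was at the start of the episode above 0.015 m).
It fails at once if a bystander is moved more than 15 mm (distance of any of box_low, box_high, spoon, cup from where it was at the start of the episode above 0.015 m).
It also fails if it takes over 56 s, if anything falls off the work surface, if the arm or the gripper's body presses on something with over 40 N, if the wrist force passes 120 N, or if a joint passes its speed limit or range.

### The arm

A 7-joint arm with a two-finger parallel gripper is mounted at the origin on the work surface. World frame = base frame: x ahead of the robot, y to its left, z up, the work surface at z = 0. Lengths are in mm, angles in degrees, forces in N, time in s.
With the tool pointing down it reaches from about 425 to 800 mm from the base axis. Payload 8.3 kg.
Tool frame: the origin (TCP) lies at the very end of the fingers, on their centre line; the grasp point (between the pads) lies 19 mm behind it; z points along the fingers, y is the direction in which the jaws open and shut (so a half turn about z gives the same grasp; the last joint's range is limited). The gripper opens to 85 mm and grips with 20 to 120 N. Pads are 22 mm wide; open, the fingers measure 114 mm over their backs; the gripper's body (76 mm by 85 mm) begins 54 mm behind the grasp point. The pads swing forward as they close: fully open they stand 13 mm farther back than shut.
Start: joints at [70.422, 21.967, 0.94, 78.501, -0.361, 79.538, -2.664], TCP at [172.039, -600.837, 231.279] pointing down, gripper open.
Joint ranges: [-169.22, 169.22], [-14.56, 117.87], [-87.37, 89.26], [10.42, 133.3], [-82.24, 262.24], [0.94, 117.77], [-172.7, 172.7]. Speed limits (degrees/s): [136.94, 136.94, 172.46, 172.46, 180, 180, 180].

### API

Orientations are given as [roll, pitch, yaw] about the fixed x, y, z axes, in that order (R = Rz(yaw) Ry(pitch) Rx(roll)).
In Python, from bench import get_state, capture, finish_job gives the robot as it stands.
- The arm moves only by the tool arm_command, never from a script. Its argument "commands" is a list of rows, each a list of 3 entries, a list of its own where there are three numbers: the finger opening in mm, from 0 to 85.4, then the shift along the tool's x, y, z in mm, then the turn, a rotation vector about the tool's x, y, z in degrees. In form: [[hand, [x, y, z], [ax, ay, az]], ...]. A call has 1 to 10 rows; each row shifts and turns the commanded pose from where the row before left it, along the tool's axes as they then stand; what a row does not reach is not made up. A row lasts 1/8 s, in which the tool goes at most 62.5 mm and 10.7 degrees, less where a joint would pass 70% of its speed; a pose out of reach is approached as far as the arm can. A call is refused whole if a number of a shift passes 62.5 or a number of a turn 10.7, either way. A call with a gripper value outside its range is refused whole. The fingers move at their own pace and stop on an object; the grip force is fixed at half the most. Time passes only in rows, so rows that do not move let the fingers close. It gives the time, the measured TCP pose, the force and the opening at its end, in the units of the state.
- get_state(): the state, without advancing time (a new reading comes with each control period).
- capture(name): name is "side" or "top"; returns a dict with "image" (480x640x3 uint8, red, green, blue), "z_map" (480x640 float32, mm along the optical axis (not along the pixel's ray), 0 where there is no reading), "K" (3x3 intrinsics, pixels), "R" (3x3) and "t" (3): a world point X has camera coordinates R X + t. Camera axes: x right, y down, z forward; pixel columns grow to the right and rows downward; lengths in mm; the calibration is good to about 2 mm. A picture is of the moment at which its call begins.
- finish_job(): hands the job in, once; it reports no verdict.
The state is a dict: "clock": time; "q": joint angles; "joint_velocities": joint speeds; "joint_efforts": joint torques, N m; "tool_pos": TCP position; "ee_rot": TCP orientation; "contact_force": force on the tool from outside, world axes, zero at the start; "torque": the same for the moment, N m; "width": finger opening in mm.
Only numpy, scipy, OpenCV 4.12 (cv2) and the standard library are available. Lean on these libraries where they do the work, as an engineer would, in place of code of your own. Each camera call takes 0.05 s, during which the arm holds its last target.

## Working session

There is one attempt and no reset: what is moved stays moved. The work goes in short steps, Python scripts to look and compute and a tool call to move; the robot and the scene stay as the last step left them, time stands still between calls to the robot, and variables do not carry over. Pictures are saved under pics/ and viewed, and the job is handed in when it is done.

Besides the shell and the picture viewer there is one more tool, called after "Call:" as name(argument=value, ...), one argument or row to a line, values as JSON. arm_command: Moves the arm, as the interface text tells. Its arguments: {"type":"object","properties":{"commands":{"type":"array"}},"required":["commands"]}

```bash
mkdir -p pics; python3 - <<'E'
from bench import *
import cv2,numpy as np
s=get_state()
for k in s: print(k,s[k])
for n in("top","side"):
    c=capture(n); cv2.imwrite(f"pics/{n}0.png",c["image"][:,:,::-1]); np.savez(f"{n}0.npz",**c)
    print(n,c["K"].tolist(),np.round(c["R"],3).tolist(),c["t"], "cam",-c["R"].T@c["t"])
E
```

```text
clock 0.0
q [70.42195421 22.0163363   0.93883281 78.56281012 -0.36026379 79.53750985
 -2.66351105]
joint_velocities [-0.04746566  0.00190158  0.03454781  0.11776171 -0.18000941 -0.03798569
 -0.06275211]
joint_efforts [ 2.01911098e-04 -6.27594352e+01  8.44406225e-01 -3.71829665e+01
  1.64750742e-02  1.41210647e-02  5.13239422e-05]
tool_pos [ 171.88473832 -600.36847509  230.25530047]
ee_rot [-1.79886239e+02  3.07409471e-03  1.59780336e+01]
contact_force [ 0.10548943 -0.2996374   0.52397657]
torque [-0.00113617  0.02264816 -0.02328801]
width 85.81448504531964
top [[464.21065596381953, 0.0, 323.24243207097925], [0.0, 464.21065596381953, 235.00709278835907], [0.0, 0.0, 1.0]] [[0.007, -1.0, 0.016], [-0.999, -0.008, -0.05], [0.05, -0.016, -0.999]] [ -23.84788357  665.39384248 1006.25212971] cam [ 614.67571584   -2.42577675 1038.28171305]
side [[501.45017193473717, 0.0, 323.348083957691], [0.0, 501.45017193473717, 228.55175620711157], [0.0, 0.0, 1.0]] [[0.887, -0.463, -0.009], [-0.332, -0.623, -0.709], [0.322, 0.631, -0.705]] [-599.41931181  271.41560542  702.85629378] cam [ 394.98987029 -551.93142707  682.88477367]
```

View pics/top0.png

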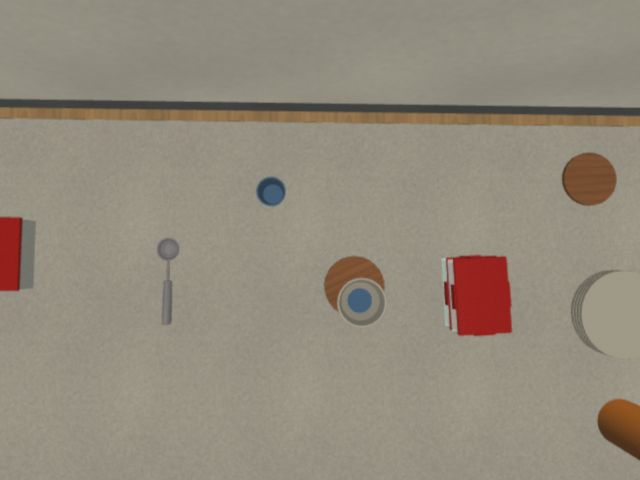

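View pics/side0.png

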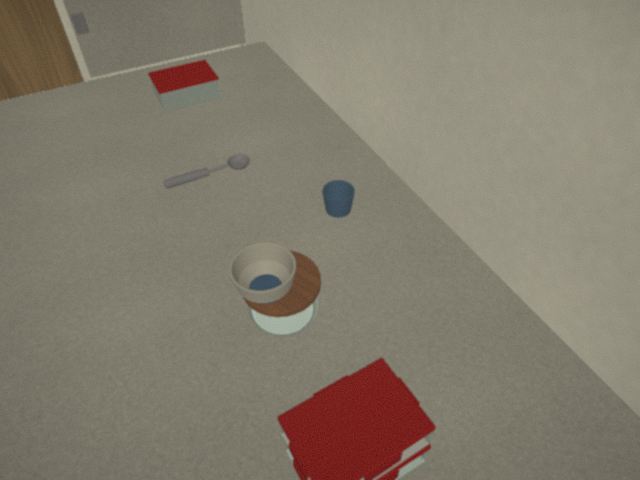

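Top view: lid centre is near pixel (354,286) and the bowl near (361,302), offset toward the robot and slightly to the right. The box stack is at (480,295). Next I measure these.

```bash
cat > h.py <<'E'
import numpy as np,cv2
from scipy.optimize import least_squares
def cloud(c):
    z=c["z_map"];v,u=np.mgrid[:480,:640];K=c["K"]
    P=np.stack([(u-K[0,2])/K[0,0]*z,(v-K[1,2])/K[1,1]*z,z],-1)
    W=(P-c["t"])@c["R"]; W[z==0]=np.nan; return W
def ray(c,uv,h):
    uv=np.atleast_2d(uv).astype(float);K=c["K"]
    d=np.c_[(uv[:,0]-K[0,2])/K[0,0],(uv[:,1]-K[1,2])/K[1,1],np.ones(len(uv))]@c["R"]
    o=-c["R"].T@c["t"]; return o+d*((h-o[2])/d[:,2])[:,None]
def circ(p,r=None):
    m=np.median(p,0)
    if r is None:
        f=lambda q:np.hypot(p[:,0]-q[0],p[:,1]-q[1])-q[2]; return least_squares(f,[*m,50],loss='soft_l1',f_scale=1.5).x
    f=lambda q:np.hypot(p[:,0]-q[0],p[:,1]-q[1])-r; return least_squares(f,m,loss='soft_l1',f_scale=1.5).x
E
python3 - <<'E'
from h import *
for n in("top","side"):
    c=dict(np.load(n+"0.npz")); W=cloud(c); im=c["image"]
    hsv=cv2.cvtColor(im,cv2.COLOR_RGB2HSV)
    def st(name,sl):
        w=W[sl].reshape(-1,3); print(n,name,np.nanmedian(w,0).round(1),np.nanstd(w[:,2]).round(1))
    if n=="top":
        st("shelf",np.s_[380:400,300:400]); st("lid",np.s_[265:275,345:360]);st("box",np.s_[270:320,465:500]); st("cup",np.s_[185:195,265:275])
        print("bowl region RGB",im[302,361],im[320,361],im[325,361],im[275,350],im[285,342])
        for u in range(330,395,3): print(u,im[302,u],hsv[302,u],W[302,u].round(0))
    else:
        st("lid",np.s_[270:280,305:315])
E
```

```text
top shelf [ 3.256e+02 -8.020e+01  2.000e-01] 1.9
top lid [591.8 -77.1  84.1] 1.7
top box [ 544.2 -336.8  107.8] 1.6
top cup [767.  101.9   5.2] 2.9
bowl region RGB [ 67  94 118] [120 116 103] [134 130 115] [121  80  50] [122  83  54]
330 [116  80  53] [ 13 138 116] [525. -32.  82.]
333 [119  77  49] [ 12 150 119] [525. -39.  83.]
336 [122  91  65] [ 14 119 122] [525. -45.  86.]
339 [122 119 105] [ 25  36 122] [531. -48. 142.]
342 [131 127 113] [ 23  35 131] [527. -56. 107.]
345 [134 130 115] [ 24  36 134] [527. -62.  97.]
348 [ 75  98 117] [104  92 117] [526. -69.  93.]
351 [ 67  93 118] [105 110 118] [526. -75.  91.]
354 [ 68  95 119] [104 109 119] [526. -81.  93.]
357 [ 68  94 119] [105 109 119] [526. -87.  91.]
360 [ 68  94 119] [105 109 119] [527. -93.  96.]
363 [ 67  95 119] [104 111 119] [526. -99.  89.]
366 [ 68  94 120] [105 111 120] [ 526. -105.   92.]
369 [ 68  95 120] [104 111 120] [ 527. -111.   93.]
372 [132 129 116] [ 24  31 132] [ 527. -117.   95.]
375 [135 130 116] [ 22  36 135] [ 527. -123.  100.]
378 [135 129 115] [ 21  38 135] [ 528. -128.  107.]
381 [110 107  96] [ 24  32 110] [ 529. -132.  118.]
384 [132 127 114] [ 22  35 132] [ 531. -135.  138.]
387 [149 144 130] [ 22  33 149] [ 518. -162.   -0.]
390 [149 145 130] [ 24  33 149] [ 518. -169.   -3.]
393 [152 148 132] [ 24  34 152] [ 518. -176.   -3.]
side lid [602.5 -96.5  85.3] 1.0
```

```bash
cat >> h.py <<'E'
def measure(c,wood_roi=None,verbose=True):
    W=cloud(c); im=c["image"]; hsv=cv2.cvtColor(im,cv2.COLOR_RGB2HSV)
    near=(np.abs(W[...,0]-575)<130)&(np.abs(W[...,1]+80)<130)
    rim=near&(W[...,2]>134)&(W[...,2]<147)&(hsv[...,1]<70)
    # rim: dilate-less; outermost contour via rays on z=140
    out={}
    v,u=np.nonzero(rim); p=ray(c,np.c_[u,v],140)[:,:2]
    q=circ(p); out['rim_free']=q; out['rim46']=circ(p,46)
    out['rimn']=len(p)
    wood=(near&(hsv[...,1]>95)&(hsv[...,0]<22)).astype(np.uint8)
    cs,_=cv2.findContours(wood,cv2.RETR_EXTERNAL,cv2.CHAIN_APPROX_NONE)
    k=max(cs,key=cv2.contourArea).reshape(-1,2)
    h=cv2.convexHull(k).reshape(-1,2)
    p=ray(c,k,84)[:,:2]
    # drop points near the bowl
    d=np.array([np.nanmax(W[max(0,y-4):y+5,max(0,x-4):x+5,2]) for x,y in k])
    p=p[d<100]
    out['lid_free']=circ(p); out['lid62']=circ(p,61.5); out['lidn']=len(p)
    return out
E
python3 - <<'E'
from h import *
for n in("top","side"):
    c=dict(np.load(n+"0.npz")); m=measure(c); print(n,{k:np.round(v,1) for k,v in m.items()})
    W=cloud(c);im=c["image"];hsv=cv2.cvtColor(im,cv2.COLOR_RGB2HSV)
    red=(hsv[...,0]<6)&(hsv[...,1]>150)
    w=W[red&(W[...,2]>98)&(abs(W[...,1]+330)<150)]
    print("box",np.nanpercentile(w,[1,99],axis=0).round(0).tolist())
    # blue inner bottom: height about 92
    b=((hsv[...,0]>95)&(hsv[...,0]<125)&(hsv[...,1]>70)&(abs(W[...,0]-560)<90)&(abs(W[...,1]+90)<80)); v,u=np.nonzero(b)
    print("blue",len(u),u.mean(),v.mean(),ray(c,[u.mean(),v.mean()],92).round(1))
E
```

```text
top {'rim_free': array([529.7, -91.5,  45. ]), 'rim46': array([529.8, -91.5]), 'rimn': np.int64(383), 'lid_free': array([558.6, -81.2,  59.9]), 'lid62': array([556.7, -82. ]), 'lidn': np.int64(99)}
box [[467.0, -391.0, 103.0], [619.0, -282.0, 112.0]]
blue 428 359.1121495327103 300.0747663551402 [[530.2 -91.2  92. ]]
side {'rim_free': array([530.3, -94.6,  45. ]), 'rim46': array([530.4, -94.5]), 'rimn': np.int64(794), 'lid_free': array([556.3, -85.9,  62.4]), 'lid62': array([556.7, -86.9]), 'lidn': np.int64(116)}
box [[465.0, -395.0, 104.0], [617.0, -286.0, 111.0]]
blue 297 264.35690235690237 282.2929292929293 [[533.1 -83.3  92. ]]
```

Both views agree: the bowl has to move about (+27, +9.5) mm, roughly 29 mm at yaw ~19.5°. I'll turn the hand to that yaw with the fingers 40 mm apart, as a cradle the rim can't slip off. Then I'll approach from behind, high above the scene.

Call:
arm_command(
  commands=[
    [40, [40, -25, 0], [0, 0, -3.5]],
    [40, [40, -25, 0], [0, 0, 0]],
    [40, [40, -25, 0], [0, 0, 0]],
    [40, [40, -25, 0], [0, 0, 0]],
    [40, [40, -25, 0], [0, 0, 0]],
    [40, [40, -25, 0], [0, 0, 0]],
    [40, [30, -35, 0], [0, 0, 0]],
    [40, [30, -35, 0], [0, 0, 0]],
    [40, [30, -35, 0], [0, 0, 0]],
    [40, [30, -35, 0], [0, 0, 0]],
  ],
)

```text
clock: 1.35
tool_pos: [417.1, -207.7, 231.1]
ee_rot: [-180.0, 0.0, 19.5]
contact_force: [1.2, -0.7, -0.1]
width: 40.1
```

Call:
arm_command(
  commands=[
    [40, [30, -35, 0], [0, 0, 0]],
    [40, [30, -35, 0], [0, 0, 0]],
    [40, [0, 0, 0], [0, 0, 0]],
    [40, [0, 0, 0], [0, 0, 0]],
  ],
)

```text
clock: 1.85
tool_pos: [449.8, -123.8, 231.0]
ee_rot: [-180.0, 0.0, 19.5]
contact_force: [-0.6, -0.4, 0.3]
width: 40.1
```

Call:
arm_command(
  commands=[
    [40, [0, -3.5, 30], [0, 0, 0]],
    [40, [0, 0, 30], [0, 0, 0]],
    [40, [0, 0, 25], [0, 0, 0]],
    [40, [0, 0, 0], [0, 0, 0]],
    [40, [0, 0, 0], [0, 0, 0]],
  ],
)

```text
clock: 2.48
tool_pos: [449.3, -120.9, 147.2]
ee_rot: [180.0, -0.0, 19.4]
contact_force: [0.2, 0.0, -0.3]
width: 39.8
```

```bash
cat >> h.py <<'E'
def snap(tag):
    from bench import capture
    for n in("top","side"):
        c=capture(n); np.savez(f"{n}{tag}.npz",**c); cv2.imwrite(f"pics/{n}{tag}.png",c["image"][:,:,::-1])
        try: print(n,{k:np.round(v,1) for k,v in measure(c).items()})
        except Exception as e: print(n,e)
E
python3 -c "
from h import *
snap('1')"
```

```text
top {'rim_free': array([529.7, -91.6,  45. ]), 'rim46': array([529.8, -91.6]), 'rimn': np.int64(380), 'lid_free': array([558.6, -81.1,  59.8]), 'lid62': array([556.7, -82.1]), 'lidn': np.int64(99)}
side {'rim_free': array([530.3, -94.6,  45. ]), 'rim46': array([530. , -94.5]), 'rimn': np.int64(707), 'lid_free': array([556.2, -86.1,  62.2]), 'lid62': array([556.6, -87. ]), 'lidn': np.int64(115)}
```

View pics/top1.png

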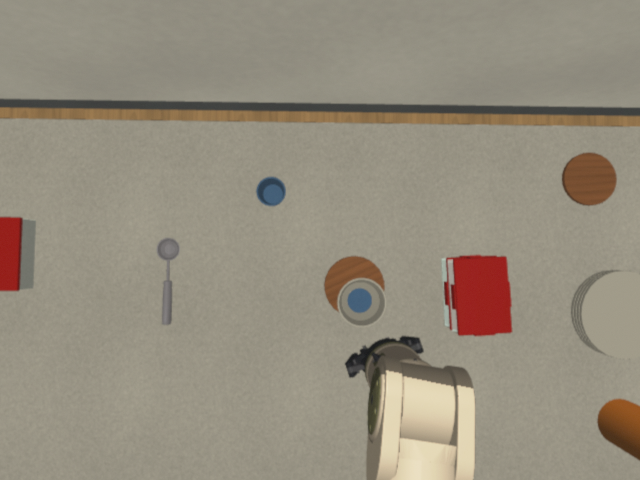

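View pics/side1.png

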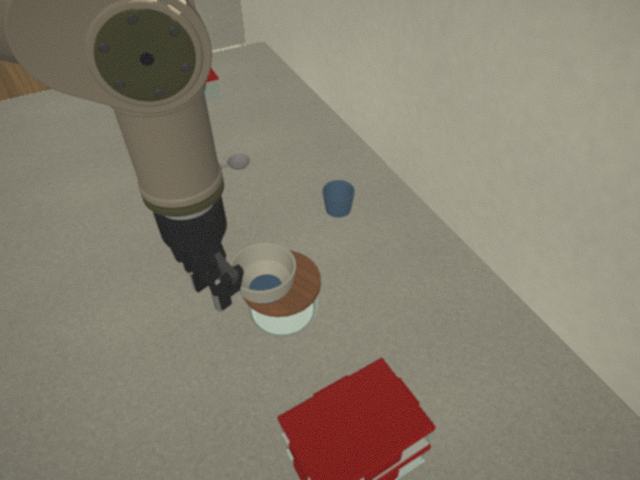

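The hand is behind the bowl at about (390,350) px, lined up and clear of it. I'll go down and move in until just short of the bowl.

Call:
arm_command(
  commands=[
    [40, [0, 0, 16], [0, 0, 0]],
    [40, [0, 0, 16], [0, 0, 0]],
    [40, [6, 0, 0], [0, 0, 0]],
    [40, [6, 0, 0], [0, 0, 0]],
    [40, [4, 0, 0], [0, 0, 0]],
    [40, [3, 0, 0], [0, 0, 0]],
    [40, [2, 0, 0], [0, 0, 0]],
    [40, [0, 0, 0], [0, 0, 0]],
  ],
)

```text
clock: 3.58
tool_pos: [468.9, -112.9, 114.4]
ee_rot: [-180.0, -0.0, 19.5]
contact_force: [-1.2, -0.3, 0.4]
width: 39.9
```

Call:
arm_command(
  commands=[
    [40, [1.5, 0, 0], [0, 0, 0]],
    [40, [1.5, 0, 0], [0, 0, 0]],
    [40, [1.5, 0, 0], [0, 0, 0]],
    [40, [1.5, 0, 0], [0, 0, 0]],
    [40, [1.5, 0, 0], [0, 0, 0]],
    [40, [1.5, 0, 0], [0, 0, 0]],
    [40, [1.5, 0, 0], [0, 0, 0]],
    [40, [1.5, 0, 0], [0, 0, 0]],
    [40, [0, 0, 0], [0, 0, 0]],
  ],
)

```text
clock: 4.7
tool_pos: [480.2, -108.9, 114.3]
ee_rot: [-180.0, -0.0, 19.5]
contact_force: [-0.8, -0.2, -0.6]
width: 39.9
```

```bash
python3 -c "
from h import *
snap('2')"
```

```text
top {'rim_free': array([531.3, -90.3,  45. ]), 'rim46': array([530.9, -90.4]), 'rimn': np.int64(320), 'lid_free': array([558.5, -81.3,  59.9]), 'lid62': array([556.7, -82.1]), 'lidn': np.int64(99)}
side {'rim_free': array([522.1, -93.5,  51.5]), 'rim46': array([528.3, -93.9]), 'rimn': np.int64(640), 'lid_free': array([555.8, -85.7,  62.6]), 'lid62': array([556.4, -87. ]), 'lidn': np.int64(110)}
```

View pics/side2.png

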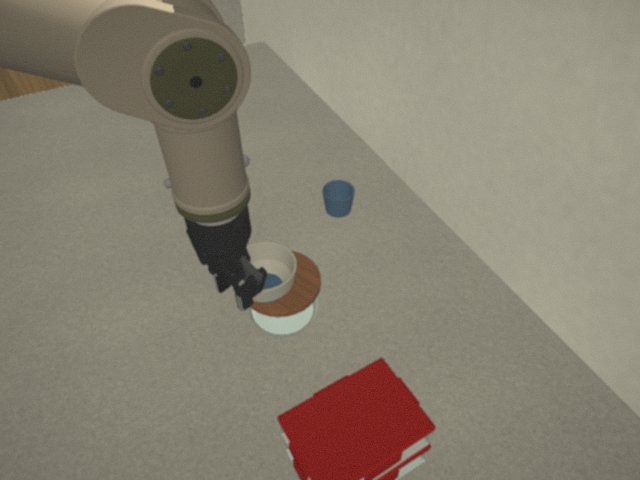

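The fingers have met the rim and the bowl has moved about 1 mm. TCP to bowl is 54 mm, as predicted. I push gently in two stages.

Call:
arm_command(
  commands=[
    [40, [1.5, 0, 0], [0, 0, 0]],
    [40, [1.5, 0, 0], [0, 0, 0]],
    [40, [1.5, 0, 0], [0, 0, 0]],
    [40, [1.5, 0, 0], [0, 0, 0]],
    [40, [1.5, 0, 0], [0, 0, 0]],
    [40, [1.5, 0, 0], [0, 0, 0]],
    [40, [1.5, 0, 0], [0, 0, 0]],
    [40, [1.5, 0, 0], [0, 0, 0]],
    [40, [1.5, 0, 0], [0, 0, 0]],
    [40, [1.5, 0, 0], [0, 0, 0]],
  ],
)

```text
clock: 6.05
tool_pos: [494.3, -103.9, 114.3]
ee_rot: [-180.0, -0.0, 19.5]
contact_force: [0.2, 0.3, -0.2]
width: 40.1
```

```bash
python3 -c "
from h import *
snap('3')"
```

```text
top {'rim_free': array([543.5, -83.4,  45. ]), 'rim46': array([543.1, -83.6]), 'rimn': np.int64(313), 'lid_free': array([558.5, -81.2,  59.9]), 'lid62': array([556.6, -82. ]), 'lidn': np.int64(89)}
side {'rim_free': array([534.3, -86.7,  51.9]), 'rim46': array([540.3, -87.1]), 'rimn': np.int64(607), 'lid_free': array([556.1, -86.7,  61.8]), 'lid62': array([556.3, -87. ]), 'lidn': np.int64(102)}
```

View pics/side3.png

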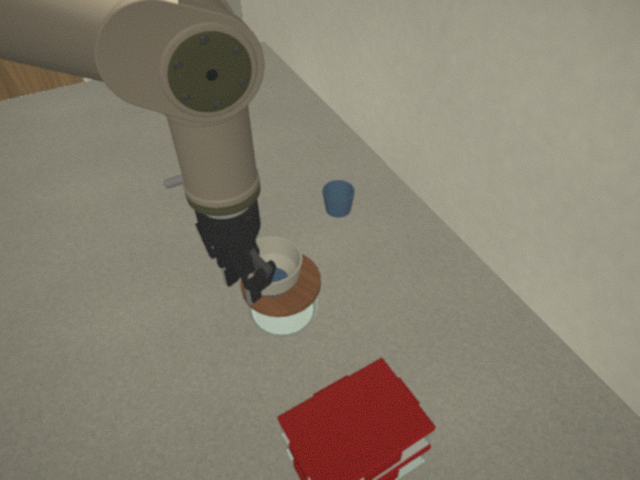

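The bowl has drifted slightly toward +y, at (543.3,-83.5) against a lid centre of about (557.5,-82). It stays level. What remains is almost pure world +x, so I angle the push that way.

Call:
arm_command(
  commands=[
    [40, [1.4, 0.5, 0], [0, 0, 0]],
    [40, [1.4, 0.5, 0], [0, 0, 0]],
    [40, [1.4, 0.5, 0], [0, 0, 0]],
    [40, [1.4, 0.5, 0], [0, 0, 0]],
    [40, [1.4, 0.5, 0], [0, 0, 0]],
    [40, [1.4, 0.5, 0], [0, 0, 0]],
    [40, [0, 0, 0], [0, 0, 0]],
  ],
)

```text
clock: 7.02
tool_pos: [503.3, -104.0, 114.3]
ee_rot: [-180.0, -0.0, 19.5]
contact_force: [-1.9, -1.3, 0.3]
width: 40.2
```

```bash
python3 -c "
from h import *
snap('4')"
```

```text
top {'rim_free': array([552.7, -83.2,  44.9]), 'rim46': array([552.2, -83.4]), 'rimn': np.int64(297), 'lid_free': array([558.7, -80.9,  59.7]), 'lid62': array([556.9, -82.5]), 'lidn': np.int64(80)}
side {'rim_free': array([543.3, -86.6,  51.9]), 'rim46': array([549. , -87.1]), 'rimn': np.int64(593), 'lid_free': array([556.8, -88.9,  60. ]), 'lid62': array([556.8, -87.1]), 'lidn': np.int64(120)}
```

View pics/top4.png

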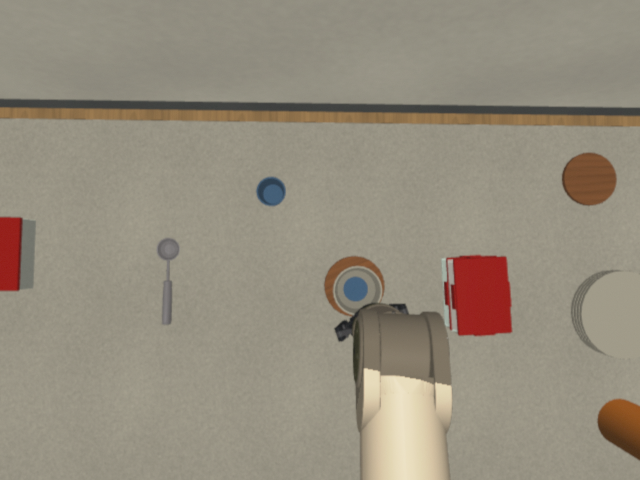

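It tracked the push exactly. About 5 mm along the tool axis remains, so I do that, back off and measure without the hand in the way.

Call:
arm_command(
  commands=[
    [40, [1.5, 0, 0], [0, 0, 0]],
    [40, [1.5, 0, 0], [0, 0, 0]],
    [40, [1.2, 0, 0], [0, 0, 0]],
    [40, [0.5, 0, 0], [0, 0, 0]],
    [40, [0, 0, 0], [0, 0, 0]],
    [40, [-2, 0, 0], [0, 0, 0]],
    [40, [-10, 0, 0], [0, 0, 0]],
    [40, [-20, 0, 0], [0, 0, 0]],
    [40, [-20, 0, 0], [0, 0, 0]],
    [40, [0, 0, 0], [0, 0, 0]],
  ],
)

```text
clock: 8.38
tool_pos: [457.1, -120.8, 114.3]
ee_rot: [180.0, 0.0, 19.4]
contact_force: [0.1, 0.2, -1.4]
width: 39.9
```

```bash
python3 - <<'E'
from h import *
snap('5')
for n in("top","side"):
    c=dict(np.load(n+"5.npz"));c0=dict(np.load(n+"0.npz"))
    W=cloud(c);hsv=cv2.cvtColor(c["image"],cv2.COLOR_RGB2HSV)
    b=((hsv[...,0]>95)&(hsv[...,0]<125)&(hsv[...,1]>70)&(abs(W[...,0]-560)<90)&(abs(W[...,1]+90)<80)); v,u=np.nonzero(b)
    print("blue",len(u),ray(c,[u.mean(),v.mean()],92).round(1))
    cv2.imwrite(f"pics/{n}5z.png",cv2.resize(c["image"][220:350,220:420,::-1],None,fx=4,fy=4,interpolation=cv2.INTER_CUBIC))
E
```

```text
top {'rim_free': array([557.1, -81.8,  44.8]), 'rim46': array([557.1, -81.8]), 'rimn': np.int64(349), 'lid_free': array([558.8, -80.9,  59.6]), 'lid62': array([624.6, -14.4]), 'lidn': np.int64(77)}
side {'rim_free': array([556.6, -85.5,  45.6]), 'rim46': array([556.6, -85.4]), 'rimn': np.int64(859), 'lid_free': array([556.3, -87.7,  61. ]), 'lid62': array([556.1, -87.1]), 'lidn': np.int64(98)}
blue 430 [[557.6 -81.7  92. ]]
blue 255 [[561.4 -73.1  92. ]]
```

View pics/top5z.png

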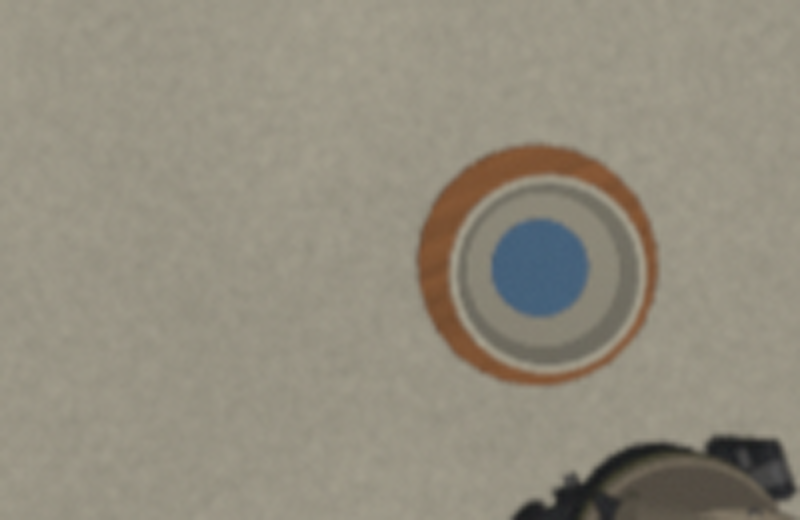

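View pics/side5z.png

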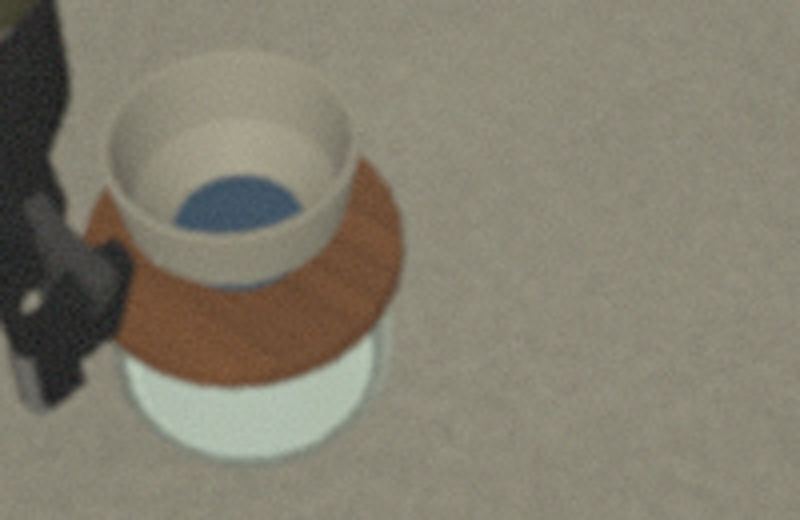

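The top zoom shows wood all round. The lid outline is centred at about (538,264) and the bowl's blue floor at (540,268), so it's off by roughly 2 mm or less. I'll lift the hand clear and check once more.

Call:
arm_command(
  commands=[
    [40, [-15, 0, -20], [0, 0, 0]],
    [40, [0, 0, -40], [0, 0, 0]],
    [40, [0, 20, -40], [0, 0, 0]],
    [40, [0, 40, -20], [0, 0, 0]],
    [40, [0, 40, 0], [0, 0, 0]],
    [40, [0, 40, 0], [0, 0, 0]],
    [40, [0, 0, 0], [0, 0, 0]],
    [40, [0, 0, 0], [0, 0, 0]],
  ],
)

```text
clock: 9.48
tool_pos: [491.6, -255.7, 234.0]
ee_rot: [-179.9, -0.0, 19.5]
contact_force: [-0.6, 1.2, -0.8]
width: 40.2
```

```bash
python3 - <<'E'
from h import *
snap('6')
for n in("top","side"):
  for t in "06":
    c=dict(np.load(n+t+".npz"))
    W=cloud(c);hsv=cv2.cvtColor(c["image"],cv2.COLOR_RGB2HSV)
    near=(np.abs(W[...,0]-565)<110)&(np.abs(W[...,1]+80)<110)
    w=(near&(hsv[...,1]>95)&(hsv[...,0]<22)&(W[...,2]>70)).astype(np.uint8)
    v,u=np.nonzero(w); h=cv2.convexHull(np.c_[u,v].astype(np.int32)).reshape(-1,2)
    d=np.array([np.nanmax(W[y-3:y+4,x-3:x+4,2]) for x,y in h])
    p=ray(c,h[d<100],84)[:,:2]
    print(n,t,"lid hull",len(p),circ(p).round(1),circ(p,61).round(1))
    r=near&(W[...,2]>130); print("rim z by side",np.nanpercentile(W[r][:,2],[5,50,95]).round(1))
a,b=[cv2.cvtColor(np.load(f"top{t}.npz")["image"],cv2.COLOR_RGB2GRAY).astype(int) for t in "06"]
dd=(abs(a-b)>25).astype(np.uint8); _,_,st,_=cv2.connectedComponentsWithStats(dd); print(st[1:][st[1:,4]>8])
E
```

```text
top {'rim_free': array([557.2, -81.7,  44.7]), 'rim46': array([557.2, -81.7]), 'rimn': np.int64(346), 'lid_free': array([558.8, -80.9,  59.6]), 'lid62': array([624.4, -14.2]), 'lidn': np.int64(77)}
side {'rim_free': array([463.1, -31.2, 153.2]), 'rim46': array([557.3, -83.9]), 'rimn': np.int64(51), 'lid_free': array([557.3, -83.2,  61.1]), 'lid62': array([556.9, -83.1]), 'lidn': np.int64(17)}
top 0 lid hull 20 [558.3 -81.3  60.7] [558.1 -81.4]
rim z by side [131.7 138.8 142.1]
top 6 lid hull 18 [558.4 -81.2  60.6] [558.1 -81.6]
rim z by side [131.6 139.1 142.3]
side 0 lid hull 21 [557.  -86.   62.9] [557.5 -88.2]
rim z by side [131.1 138.9 142.2]
side 6 lid hull 7 [557.6 -89.7  61. ] [557.6 -89.7]
rim z by side [131.8 140.6 142.4]
[[  332   263    50    39   781]
 [  348   291    23    16   198]
 [  379   290     2     8    12]
 [  343   297    41    28   265]
 [  338   304     5     9    22]
 [  345   308    25     8    68]
 [  438   319   202   161 17694]
 [  489   326    13     8    28]
 [  552   395     5     7    16]
 [  545   407     4     3     9]
 [  536   425     8    10    27]
 [  508   426     6     3    11]
 [  520   452     5     4    11]
 [  503   467    27    13    94]]
```

View pics/top6.png

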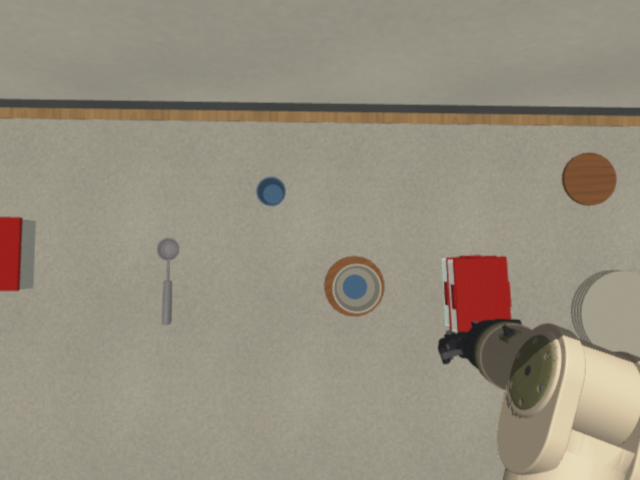

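View pics/side6.png

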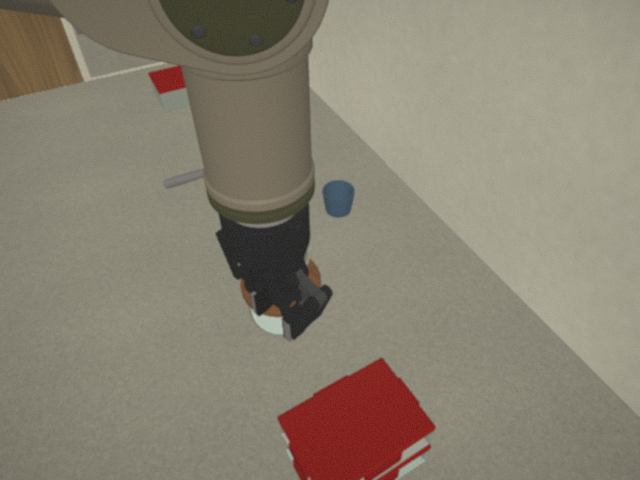

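The bowl is at (557.2,-81.7) and the lid centre at (558.2,-81.4), about 1 mm apart. The bystanders haven't moved and the hand is 90 mm or more above everything, so I'm handing in.

```bash
python3 -c "
from bench import *
print(finish_job())"
```

```text
the job is handed in; nothing more can be done
None
```

I nudged the bowl to the middle of the lid and handed the job in at about 9.6 s. `finish_job` reported no verdict. I used gentle pushes of about 12 mm/s from the two fingertips, held 40 mm apart behind the rim. The fingers never gripped or lifted the bowl.

**Position:** the last top view put the bowl at (557.2, -81.7) mm and the lid centre at (558.2, -81.4) mm, about 1 mm apart against the 8 mm limit. The rim height was unchanged at 139–140 mm, so the bowl is upright on the lid.

**Surroundings:** comparing the top view before and after, the lid, boxes, spoon and cup had not moved, apart from where the arm covers part of the boxes. The hand finished about 94 mm or more above everything. The contact force readings I saw stayed around 2 N or less, close to sensor noise.

**Checks that disagreed:**
- **Side camera:** it read y about 4–6 mm lower than the top camera. Its bowl-to-lid offset after I backed the hand off was still about 2 mm. In the last picture the hand hid the bowl from it, so it gave no reliable final check.
- **Lid fit:** one fixed-radius circle fit of the lid failed in the top view once the bowl was centred. I used the fit to the lid's outer outline instead.
- **Sideways drift:** partway through, the bowl slid about 2–3 mm toward +y. I corrected this by changing the push direction.

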